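Seat the tapered handle of the meat pounder and set it on the board

ROBOT

A 7-joint arm with a two-finger parallel gripper is mounted at the origin on a cart in front of the work surface, level with it; the furniture and walls round the work are solid. World frame = base frame: x ahead of the robot, y to its left, z up, the work surface at z = 0. Lengths are in m, angles in rad, forces in N, time in s.
With the tool pointing down it reaches from about 0.35 to 0.9 m from the base axis. Payload 7.2 kg.
Tool frame: the origin (TCP) lies between the finger pads; the fingertips stand 19 mm ahead of it and the grasp point (between the pads) is the TCP; y points along the fingers, x is the direction in which the jaws open and shut, and the axes are right-handed (so a half turn about y gives the same grasp; the last joint's range is limited). The gripper opens to 85 mm and grips with 20 to 120 N. Pads are 22 mm wide; open, the fingers measure 114 mm over their backs; the gripper's body (76 mm by 85 mm) begins 54 mm behind the grasp point. The pads swing forward as they close: fully open they stand 13 mm farther back than shut.
Start: joints at [1.234, 0.411, -0.013, 1.596, 0.006, 1.134, -0.082], TCP at [0.166, -0.603, 0.25] pointing down, gripper open.
Joint ranges: [-2.95, 2.95], [-0.29, 1.99], [-1.47, 1.44], [0.14, 2.54], [-1.03, 4.17], [0.13, 1.85], [-2.86, 2.86]. Speed limits (rad/s): [2.39, 2.39, 3.01, 3.01, 3.14, 3.14, 3.14].

INTERFACE

Orientations are given as a 3x3 rotation matrix whose columns are the frame's x, y, z axes.
In Python, from plant import manip, optics, job_done gives the robot as it stands.
- The arm moves only by the shell command python3 -m creep 'ROWS'. ROWS is JSON, a list that holds one entry, the list of rows, each a list of 7 numbers: the shift along the world's x, y, z as a fraction of full scale, then the turn, a rotation vector about the world's x, y, z as a fraction of full scale, then the opening, from -1 (shut) to 1 (fully open). In form: [[[x, y, z, wx, wy, wz, fingers], ...]]. A call has 1 to 8 rows; each row shifts and turns the pose as measured when the row begins; what a row does not reach is not made up. Full scale, the value 1, is 0.025 m for a shift and 360 degrees for a turn. A row lasts 1/12 s, in which the tool goes at most 41.7 mm and 7.16 degrees, less where a joint would pass 70% of its speed; a pose out of reach is approached as far as the arm can. A call with a number of a shift or a turn outside -1 to 1 is refused whole. A call with a gripper value outside its range is refused whole. The fingers move at their own pace and stop on an object; the grip force is fixed at half the most. Time passes only in rows, so rows that do not move let the fingers close. It gives the time, the measured TCP pose, the force and the opening at its end, in the units of the state.
- manip.state(): the state, without advancing time (a new reading comes with each control period).
- optics.camera(name): name is "scene" or "top" or "wrist"; returns the picture (480x640x3 uint8, red, green, blue); there is no depth.
- optics.calibration(name): a dict with "fx", "fy", "cx", "cy" (pixels), "position" and "attitude" of the camera in the world; the wrist camera has in their place "mount" (4x4, takes a point from camera to tool coordinates, whose origin is the TCP and whose axes are the tool frame's). Camera axes: x right, y down, z forward; pixel columns grow to the right and rows downward; lengths in m; the calibration is good to about 2 mm. A picture is of the moment at which its call begins: read the wrist's pose just before it. calibration takes no time and is no camera call.
- job_done(): hands the job in, once; it reports no verdict.
Trained networks look in the newest picture that a camera, given by its name, has taken for a name from the list of things; names that differ only in an ending like _2 or _b are one class to them, and where a whole thing is asked for, a point or a joint stands for the part that bears it (a point fixed in the world has none). Each returns a list of dicts, best first, with "p" (0 to 1); they miss things now and then, are a little off and sometimes report something else, mostly with a low value. They report only what shows in the picture. A call takes as long as a camera call. They do not tell look-alikes from the thing itself.
- optics.find_in(thing, camera): "bbox" ([left, top, right, bottom] in pixels, round what is visible of it).
The state is a dict: "t": time; "qpos": joint angles; "joint_velocities": joint speeds; "effort": joint torques, N m; "tool_pos": TCP position; "eef_rot": TCP orientation; "wrist_force": force on the tool from outside, world axes, zero at the start; "wrist_torque": the same for the moment, N m; "grip_width": opening from 0.0 (shut) to 1.0 (fully open).
Only numpy, scipy, OpenCV 4.12 (cv2) and the standard library are available. Lean on these libraries where they do the work, as an engineer would, in place of code of your own. Each camera call takes 0.05 s, during which the arm holds its last target.

TASK

The meat pounder has been washed in two parts. Take its handle from the draining stand, put the tapered shank straight down into the socket of the steel head and press it home with a steady push of 20 to 25 N (a good two kilos' weight), never more than 35 N, so that the taper grips by friction alone and can still be knocked apart for the next wash. Then lift the whole pounder by its handle only, and set it gently down, upright and wholly on the chopping board, without disturbing the lemon, the garlic and the peeler that lie there.

Things in the scene. Friction and masses are not known exactly. Their poses are not given: they have to be found in the camera images.
- handle_grip (a point): the handle: turned pale beech, 28 mm thick and straight where it is held, with a 34 mm steel collar and a tapered steel shank below. This point lies on its axis, 50 mm above the collar's underside, 45.5 mm below the rounded top (which can be pressed or tapped on), 86 mm above the shank's tip; z up along the handle. Hangs upright in the stand's middle hole, collar on the plate. 0.15 kg.
- head: the head: a bright steel disc 78 mm wide and 14 mm thick, with a boss 35 mm wide rising from its middle to 50 mm, which holds the tapered socket. Stands loose on the drying mat; origin at the centre of its underside, z up. About 0.6 kg, varying by 10 %.
- handle_collar (a point): centre of the underside of the handle's collar, z up along the handle. The shank stands 36 mm out below it; 21 mm thick under the collar, 18 mm above its rounded tip, 3.4 degrees a side. A steady push of 20 to 25 N wedges it so that it carries the head; with under about 12 N it may let the head drop; over 35 N is too hard.
- head_mouth (a point): middle of the socket's mouth, on top of the boss, 50 mm above the head's underside. The socket is 20.5 mm wide (23 at the lip), 36 mm deep and narrows like the shank. The cones meet with the tip about 28 mm below the mouth, the collar about 8 mm above the boss; from there it wedges harder and harder within 1 to 3 mm, so only the force tells when it is home; collar and boss never touch.
- mat: grey ribbed silicone drying mat, 200 mm (its x) by 420 mm (its y), 4 mm thick, fixed, under head and stand; origin at the centre of its underside.
- stand: white draining stand fixed on the mat, 130 mm long (its y) and 80 mm deep: a plate 62 mm high with three 25 mm holes in a row, 41 mm apart, over a grey drip tray; origin under its middle.
- board: brown wooden chopping board, 230 mm (its x) by 340 mm (its y), 21 mm thick, fixed; origin at the centre of its underside. The half towards -y is free.
- lemon_middle (a point): middle of the yellow lemon, 71x53x51 mm, loose on the far left corner of the board.
- garlic_middle (a point): middle of the garlic bulb, 60x57x58 mm, loose at the left of the board.
- peeler_middle (a point): middle of the yellow-handled peeler, 170x25x18 mm, loose on the near left part of the board.
There are look-alikes about, which are no part of the job. Of the things shaped like the part that bears handle_grip, the wooden one is meant.

How it is judged:
By the outcome, as a careful person would: the job done as asked, in the order asked, and still so for the second after the job is handed in, with the robot touching nothing.
It also fails if it takes over 67 s, if anything falls off the work surface, if the arm or the gripper's body presses on something with over 40 N, if the wrist force passes 120 N, or if a joint passes its speed limit or range.

## Working session

There is one attempt and no reset: what is moved stays moved. The work goes in short steps, Python scripts to look and compute and a shell command to move; the robot and the scene stay as the last step left them, time stands still between calls to the robot, and variables do not carry over. Pictures are saved under pics/ and viewed, and the job is handed in when it is done.

```bash
ls; mkdir -p pics; cat > h.py <<'E'
import numpy as np, cv2
from plant import manip, optics
def snap(n,f):
    im=optics.camera(n); cv2.imwrite('pics/'+f,cv2.cvtColor(im,cv2.COLOR_RGB2BGR)); return im
def cam(n,st=None):
    c=optics.calibration(n); K=(c['fx'],c['fy'],c['cx'],c['cy'])
    if n=='wrist':
        st=st or manip.state(); T=np.eye(4); T[:3,:3]=st['eef_rot']; T[:3,3]=st['tool_pos']
        M=T@np.array(c['mount']); return K,M[:3,3],M[:3,:3]
    return K,np.array(c['position']),np.array(c['attitude'])
def ray(n,u,v,z,st=None):
    K,p,R=cam(n,st); d=R@np.array([(u-K[2])/K[0],(v-K[3])/K[1],1]); return p+d*(z-p[2])/d[2]
def proj(n,P,st=None):
    K,p,R=cam(n,st); q=R.T@(np.array(P)-p); return np.array([K[0]*q[0]/q[2]+K[2],K[1]*q[1]/q[2]+K[3]])
E
python3 - <<'E'
from h import *
s=manip.state(); print(s['t'],s['tool_pos'],np.round(s['eef_rot'],3),s['wrist_force'],s['grip_width'])
for n in('scene','top'):
    snap(n,n+'0.png'); print(n,{k:np.round(v,3).tolist() for k,v in optics.calibration(n).items()})
    for t in('handle_grip','head','stand','board'):
        print(t,[(np.round(d['bbox']).tolist(),round(d['p'],2)) for d in optics.find_in(t,n)][:4])
E
```

```text
pics
0.0 [ 0.16584045 -0.60211407  0.24945302] [[ 0.266 -0.001  0.964]
 [-0.964  0.002  0.266]
 [-0.002 -1.    -0.   ]] [ 0.61146877 -0.93105145  0.0395903 ] 1.0008823286586692
scene {'fx': 443.185, 'fy': 443.185, 'cx': 323.191, 'cy': 237.536, 'position': [-0.13, 0.386, 0.76], 'attitude': [[-0.419, -0.612, 0.671], [-0.908, 0.27, -0.32], [0.015, -0.744, -0.669]]}
handle_grip [([375.0, 202.0, 391.0, 239.0], 0.92), ([329.0, 252.0, 347.0, 299.0], 0.74)]
head [([438.0, 205.0, 464.0, 231.0], 0.59)]
stand [([351.0, 225.0, 410.0, 267.0], 0.93), ([375.0, 204.0, 392.0, 242.0], 0.2)]
board [([135.0, 238.0, 313.0, 361.0], 0.81)]
top {'fx': 498.36, 'fy': 498.36, 'cx': 317.118, 'cy': 242.131, 'position': [0.301, 0.06, 1.472], 'attitude': [[0.004, -0.988, 0.152], [-1.0, -0.003, 0.004], [-0.004, -0.152, -0.988]]}
handle_grip [([309.0, 261.0, 324.0, 276.0], 0.63), ([359.0, 234.0, 376.0, 250.0], 0.52)]
head [([428.0, 223.0, 456.0, 250.0], 0.93)]
stand [([340.0, 222.0, 393.0, 267.0], 0.85), ([330.0, 212.0, 478.0, 282.0], 0.64)]
board [([177.0, 196.0, 292.0, 276.0], 0.9)]
```

View pics/scene0.png

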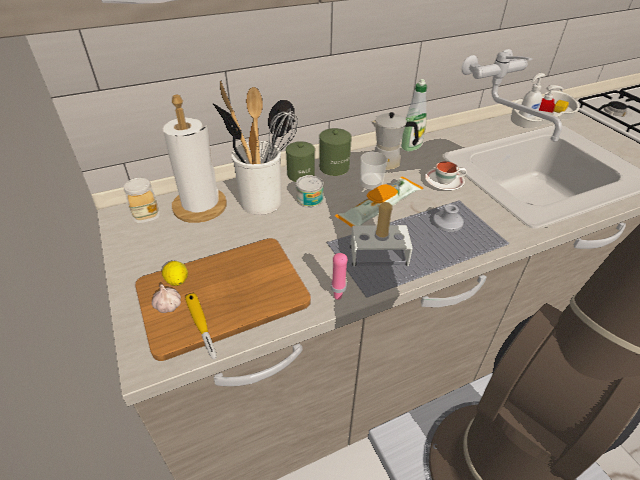

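View pics/top0.png

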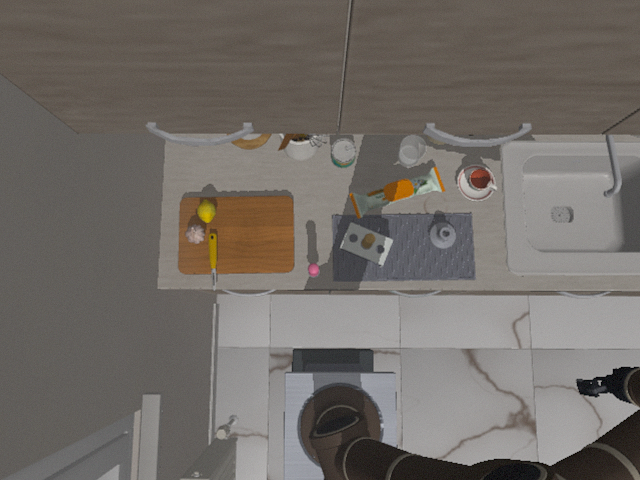

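```bash
python3 - <<'E'
from h import *
a=cv2.imread('pics/top0.png')[190:300,320:490]; cv2.imwrite('pics/tz.png',cv2.resize(a,None,fx=4.6,fy=4.6,interpolation=cv2.INTER_CUBIC))
b=cv2.imread('pics/scene0.png')[180:300,320:480]; cv2.imwrite('pics/sz.png',cv2.resize(b,None,fx=5,fy=5,interpolation=cv2.INTER_CUBIC))
print('board corners',[ray('top',u,v,.021).round(3) for u,v in((179,195),(293,196),(293,272),(179,274))])
print('head rim', [ray('top',*p,.018).round(4) for p in((428,236),(456,236),(442,223),(442,250))])
print('handle top', ray('top',367.5,242,.16).round(4))
print('pink', ray('top',314,270,.1).round(4))
E
```

```text
board corners [array([0.665, 0.48 , 0.021]), array([0.663, 0.139, 0.021]), array([0.435, 0.137, 0.021]), array([0.428, 0.469, 0.021])]
head rim [array([ 0.5432, -0.2611,  0.018 ]), array([ 0.5434, -0.3437,  0.018 ]), array([ 0.5824, -0.3037,  0.018 ]), array([ 0.5016, -0.301 ,  0.018 ])]
handle top [ 0.5029 -0.0683  0.16  ]
pink [0.4334 0.0744 0.1   ]
```

View pics/tz.png

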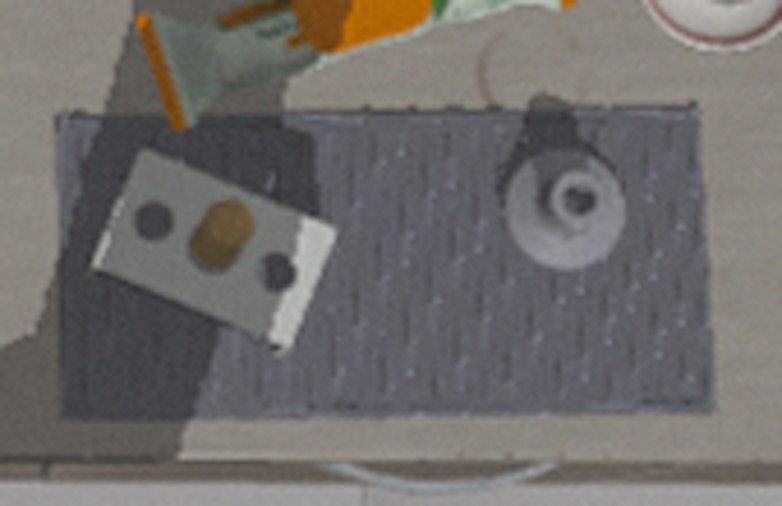

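View pics/sz.png

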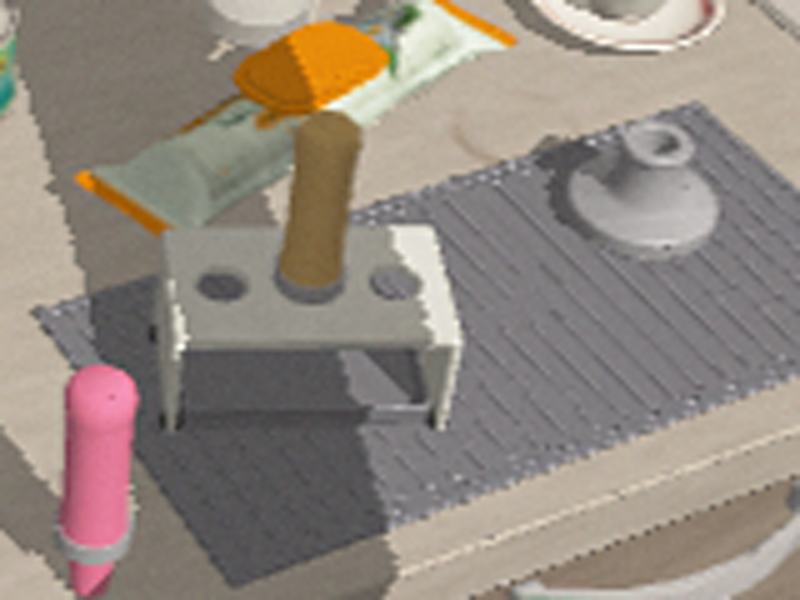

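```bash
python3 - <<'E'
from h import *
def tri(a,b):
    ls=[]
    for n,(u,v) in(('top',a),('scene',b)):
        K,p,R=cam(n); d=R@np.array([(u-K[2])/K[0],(v-K[3])/K[1],1]); ls.append((p,d/np.linalg.norm(d)))
    A=sum(np.eye(3)-np.outer(d,d) for p,d in ls); y=sum((np.eye(3)-np.outer(d,d))@p for p,d in ls); x=np.linalg.solve(A,y)
    return x.round(4),[round(float(np.linalg.norm((np.eye(3)-np.outer(d,d))@(x-p))),4) for p,d in ls]
T=lambda u,v:(320+u/4.6-.4,190+v/4.6-.4)
S=lambda u,v:(320+u/5-.4,180+v/5-.4)
print('mouth',tri(T(578,198),S(665,143)), ray('top',*T(578,198),.054),ray('scene',*S(665,143),.054))
print('handle top',tri(T(228,222),S(332,130)),ray('top',*T(228,222),.152),ray('scene',*S(332,130),.152))
print('disc',ray('top',*T(567,208),.018))
print('collar',ray('scene',*S(310,280),.070))
print('stand holes mid',ray('top',*T((154+277)/2,(221+271)/2),.066),ray('scene',*S((223+396)/2,(286+283)/2),.066))
print(np.round(optics.calibration('wrist')['mount'],3))
E
python3 -m creep '[[[0.56,0.88,0,0,0,0,1],[0.56,0.88,0,0,0,0,1],[0.56,0.88,0,0,0,0,1],[0.56,0.88,0,0,0,0,1],[0.56,0.88,0,0,0,0,1],[0.56,0.88,0,0,0,0,1],[0.56,0.88,0,0,0,0,1],[0.56,0.88,0,0,0,0,1]]]'
```

```text
mouth (array([ 0.5458, -0.3039,  0.0556]), [0.0016, 0.0016]) [ 0.54715649 -0.30312514  0.054     ] [ 0.54642266 -0.30676449  0.054     ]
handle top (array([ 0.5139, -0.0735,  0.1585]), [0.0006, 0.0006]) [ 0.51533961 -0.07369715  0.152     ] [ 0.52051247 -0.07895318  0.152     ]
disc [ 0.54687195 -0.30505414  0.018     ]
collar [ 0.51336313 -0.07314154  0.07      ]
stand holes mid [ 0.51422092 -0.07447325  0.066     ] [ 0.51442315 -0.07396625  0.066     ]
[[ 1.     0.    -0.001  0.   ]
 [ 0.001 -0.29   0.957 -0.124]
 [-0.    -0.957 -0.29   0.074]
 [ 0.     0.     0.     1.   ]]
t: 1.17
tool_pos: [0.2756, -0.424, 0.2499]
eef_rot: [[0.255, -0.002, 0.967], [-0.967, -0.004, 0.255], [0.003, -1.0, -0.003]]
wrist_force: [0.6, 0.6, 0.0]
grip_width: 1.0
```

```bash
python3 -m creep '[[[0.64,0.95,0,0,0,0,1],[0.64,0.95,0,0,0,0,1],[0.64,0.95,0,0,0,0,1],[0.64,0.95,0,0,0,0,1],[0.64,0.95,0,0,0,0,1],[0.64,0.95,0,0,0,0,1],[0.64,0.95,0,0,0,0,1],[0.64,0.95,0,0,0,0,1]]]'
python3 -m creep '[[[0.64,0.95,0,0,0,0,1],[0.64,0.95,0,0,0,0,1],[0.64,0.95,0,0,0,0,1],[0.64,0.95,0,0,0,0,1],[0.64,0.95,0,0,0,0,1],[0.64,0.9,0,0,0,0,1],[0.5,0.5,0,0,0,0,1]]]'
```

```text
t: 1.83
tool_pos: [0.4079, -0.2247, 0.2522]
eef_rot: [[0.252, 0.001, 0.968], [-0.968, -0.008, 0.252], [0.008, -1.0, -0.001]]
wrist_force: [0.5, -0.4, -0.7]
grip_width: 0.998
t: 2.42
tool_pos: [0.5215, -0.0599, 0.2544]
eef_rot: [[0.254, 0.006, 0.967], [-0.967, -0.009, 0.254], [0.01, -1.0, 0.004]]
wrist_force: [1.0, -0.3, -0.1]
grip_width: 1.003
```

```bash
python3 -m creep '[[[-0.3,-0.5,0,0.0014,0.001,0,1],[0,0,0,0,0,0,1]]]'
python3 - <<'E'
from h import *
s=manip.state(); print(s['tool_pos'],s['eef_rot']); snap('wrist','w1.png')
print(proj('wrist',[.514,-.0738,.16],s),proj('wrist',[.514,-.0738,.066],s))
print(optics.find_in('handle_grip','wrist'))
E
```

```text
t: 2.58
tool_pos: [0.5167, -0.0671, 0.2545]
eef_rot: [[0.262, 0.001, 0.965], [-0.965, 0.002, 0.262], [-0.002, -1.0, 0.002]]
wrist_force: [-0.4, 0.2, -0.5]
grip_width: 1.0
[ 0.51666955 -0.06707694  0.25453996] [[ 0.2619459   0.0012923   0.96508169]
 [-0.96508081  0.00225181  0.26194265]
 [-0.00183467 -0.99999663  0.00183703]]
[327.25271028 256.09801172] [325.08438421 223.47234706]
[{'bbox': [108.0, 231.3, 187.4, 298.8], 'p': 0.9}, {'bbox': [306.7, 204.7, 348.6, 274.0], 'p': 0.81}, {'bbox': [0.0, 0.0, 154.2, 224.4], 'p': 0.39}]
```

View pics/w1.png

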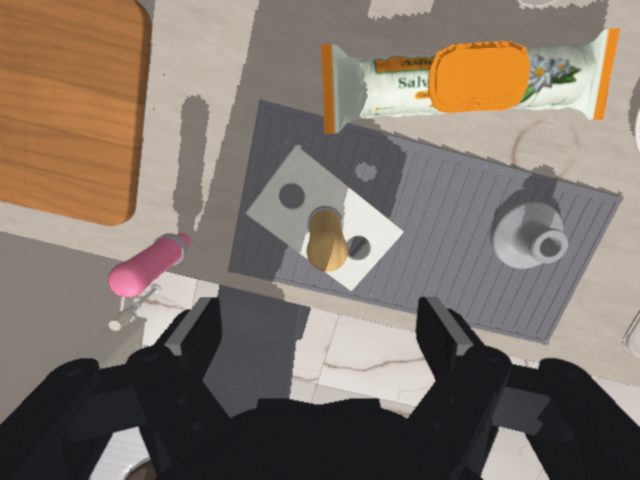

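```bash
python3 - <<'E'
from h import *
s=manip.state()
a=cv2.imread('pics/w1.png')[195:285,290:580]; cv2.imwrite('pics/w1z.png',cv2.resize(a,None,fx=2.7,fy=2.7,interpolation=cv2.INTER_CUBIC))
print('mouth',ray('wrist',549.5,245.5,.054,s)); print('top',ray('wrist',327,255,.158,s))
E
python3 -m creep '[[[-0.1,-0.25,-1,0,0,0,1],[0,0,-1,0,0,0,1],[0,0,-1,0,0,0,1]]]'
```

```text
mouth [ 0.55005155 -0.30024204  0.054     ]
top [ 0.51471236 -0.07177879  0.158     ]
t: 2.93
tool_pos: [0.5184, -0.0721, 0.1841]
eef_rot: [[0.26, 0.017, 0.965], [-0.966, 0.001, 0.26], [0.004, -1.0, 0.016]]
wrist_force: [-0.3, 1.3, -0.1]
grip_width: 0.999
```

View pics/w1z.png

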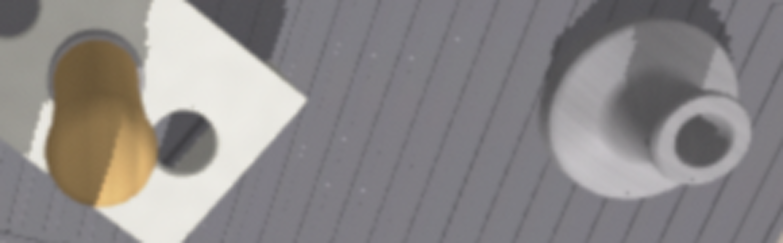

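```bash
python3 -m creep '[[[-0.17,-0.03,-0.8,0,0.0027,0,1],[0,0,-0.8,0,0,0,1],[0,0,-0.5,0,0,0,1],[0,0,0,0,0,0,1]]]'
```

```text
t: 3.27
tool_pos: [0.5108, -0.0743, 0.1257]
eef_rot: [[0.256, -0.005, 0.967], [-0.967, -0.0, 0.256], [-0.001, -1.0, -0.005]]
wrist_force: [-0.5, 0.1, 0.2]
grip_width: 0.998
```

```bash
python3 -m creep '[[[0.13,0.03,-0.06,0,-0.0008,0,1],[0,0,0,0,0,0,1]]]'; python3 - <<'E'
from h import *
s=manip.state(); print(s['tool_pos']); snap('wrist','w2.png')
E
```

```text
t: 3.43
tool_pos: [0.5141, -0.0739, 0.1245]
eef_rot: [[0.255, -0.0, 0.967], [-0.967, -0.0, 0.255], [0.0, -1.0, -0.0]]
wrist_force: [0.7, 0.1, -0.0]
grip_width: 1.003
[ 0.51410372 -0.07387315  0.12449793]
```

View pics/w2.png

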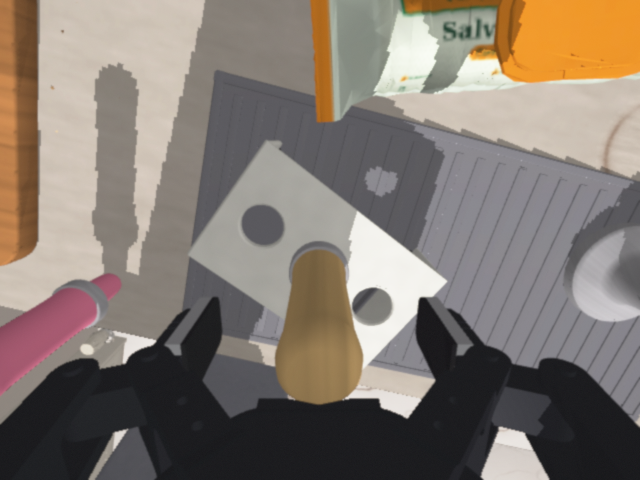

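Centred between the fingers (handle at column ~320). Close.

```bash
python3 -m creep '[[[0,0,0,0,0,0,-1],[0,0,0,0,0,0,-1],[0,0,0,0,0,0,-1],[0,0,0,0,0,0,-1],[0,0,0,0,0,0,-1],[0,0,0,0,0,0,-1],[0,0,0,0,0,0,-1],[0,0,0,0,0,0,-1]]]'; python3 -m creep '[[[0,0,0,0,0,0,-1],[0,0,0,0,0,0,-1],[0,0,0,0,0,0,-1],[0,0,0,0,0,0,-1]]]'
```

```text
t: 4.15
tool_pos: [0.5161, -0.0742, 0.1287]
eef_rot: [[0.254, 0.006, 0.967], [-0.967, -0.002, 0.254], [0.003, -1.0, 0.005]]
wrist_force: [1.1, 0.1, -1.5]
grip_width: 0.311
t: 4.48
tool_pos: [0.5159, -0.0742, 0.1285]
eef_rot: [[0.254, 0.005, 0.967], [-0.967, -0.002, 0.254], [0.003, -1.0, 0.005]]
wrist_force: [-0.2, -0.7, -0.4]
grip_width: 0.311
```

```bash
python3 -m creep '[[[0,0,0.5,0,0,0,-1],[0,0,0.8,0,0,0,-1],[0,0,0.8,0,0,0,-1],[0,0,0.4,0,0,0,-1],[0,0,0,0,0,0,-1]]]'; python3 - <<'E'
from h import *
s=manip.state(); print(s['tool_pos'],s['wrist_force']); snap('wrist','w3.png')
E
```

```text
t: 4.9
tool_pos: [0.5142, -0.074, 0.1914]
eef_rot: [[0.254, 0.001, 0.967], [-0.967, -0.001, 0.254], [0.001, -1.0, 0.001]]
wrist_force: [0.8, -0.5, -2.2]
grip_width: 0.314
[ 0.51418245 -0.07397398  0.19144701] [ 0.80268485 -0.45892599 -2.23730919]
```

View pics/w3.png

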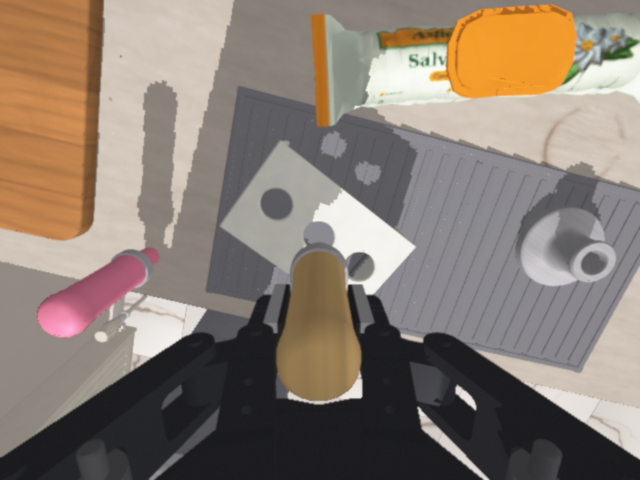

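```bash
python3 -m creep '[[[0.1,-0.5,0,0,0,0,-1],[0.13,-1,0,0,0,0,-1],[0.13,-1,0,0,0,0,-1],[0.13,-1,0,0,0,0,-1],[0.13,-1,0,0,0,0,-1],[0.13,-1,0,0,0,0,-1],[0.13,-1,0,0,0,0,-1],[0.13,-1,0,0,0,0,-1]]]'; python3 -m creep '[[[0.13,-0.8,0,0,0,0,-1],[0.1,-0.6,0,0,0,0,-1],[0,0,0,0,0,0,-1],[0,0,0,0,0,0,-1]]]'
```

```text
t: 5.62
tool_pos: [0.5355, -0.2678, 0.1812]
eef_rot: [[0.265, -0.01, 0.964], [-0.964, 0.003, 0.265], [-0.006, -1.0, -0.009]]
wrist_force: [0.5, 0.7, -2.2]
grip_width: 0.311
t: 5.95
tool_pos: [0.5363, -0.3162, 0.1735]
eef_rot: [[0.254, -0.019, 0.967], [-0.967, 0.002, 0.254], [-0.007, -1.0, -0.018]]
wrist_force: [-0.3, 1.6, -1.4]
grip_width: 0.309
```

```bash
python3 -m creep '[[[0.4,0.45,0.5,-0.0003,-0.003,0,-1],[0,0,0,0,0,0,-1],[0,0,0,0,0,0,-1]]]'; python3 - <<'E'
from h import *
s=manip.state(); print(s['tool_pos'],s['eef_rot']); snap('wrist','w4.png');snap('scene','s4.png');snap('top','t4.png')
b=cv2.imread('pics/scene0.png')
b=cv2.imread('pics/s4.png')[130:250,380:540]; cv2.imwrite('pics/s4z.png',cv2.resize(b,None,fx=5,fy=5,interpolation=cv2.INTER_CUBIC))
print(proj('wrist',[.5468,-.304,.054],s))
E
```

```text
t: 6.2
tool_pos: [0.545, -0.3038, 0.1835]
eef_rot: [[0.254, -0.004, 0.967], [-0.967, 0.002, 0.254], [-0.003, -1.0, -0.003]]
wrist_force: [-0.9, -0.3, -2.8]
grip_width: 0.31
[ 0.5450148  -0.30377412  0.18347966] [[ 0.25360409 -0.00382126  0.96730056]
 [-0.96730284  0.00229764  0.25361376]
 [-0.00319163 -0.99999006 -0.00311362]]
[320.07584925 233.34016947]
```

View pics/w4.png

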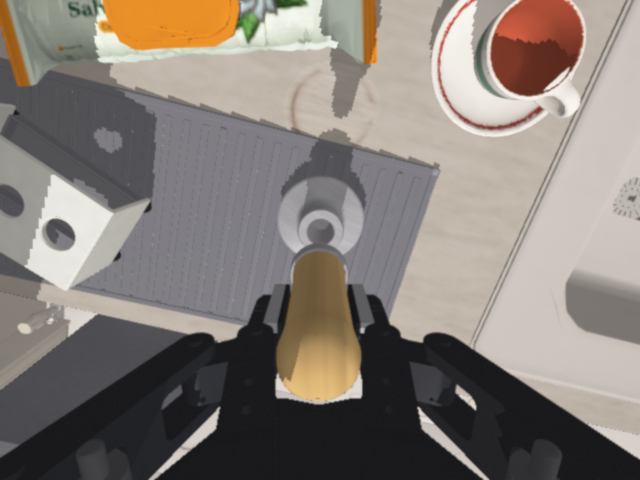

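View pics/s4z.png

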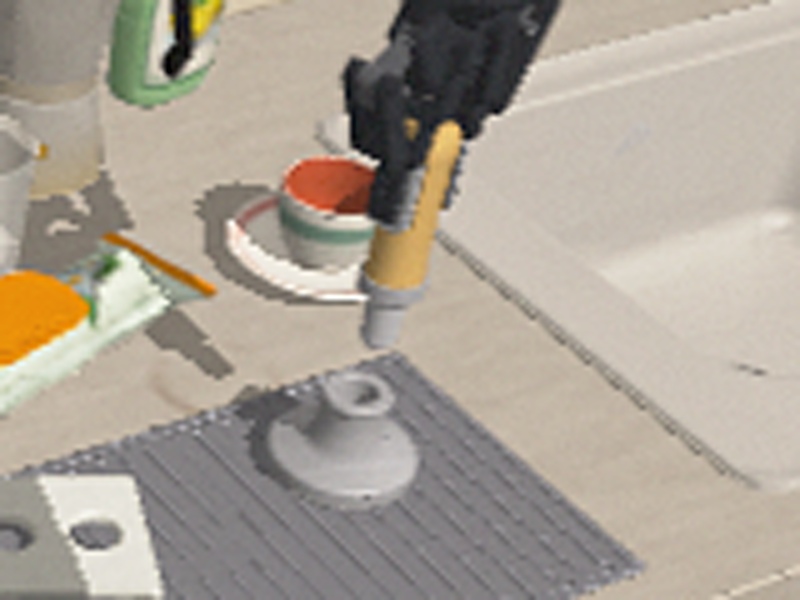

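```bash
python3 - <<'E'
from h import *
s=manip.state(); p=s['tool_pos']; ay=np.array(s['eef_rot'])[:,1]
S=lambda q:((q[0]-380+.4)*5,(q[1]-130+.4)*5)
for L in(.0595,.0625,.0945,.0985): print(L,S(proj('scene',p+ay*L)), proj('wrist',p+ay*L,s))
q=p+ay*(p[2]-.054); print('axis@mouth',q,S(proj('scene',q)),proj('wrist',q,s))
print('mouth wrist',ray('wrist',321,230.5,.054,s),'scene',ray('scene',380+362/5-.4,130+396/5-.4,.054))
a=cv2.imread('pics/w4.png')[165:285,240:400]; cv2.imwrite('pics/w4z.png',cv2.resize(a,None,fx=5,fy=5,interpolation=cv2.INTER_CUBIC))
E
```

```text
0.0595 (np.float64(390.5770430870957), np.float64(283.7150611671191)) [318.64838879 268.87335893]
0.0625 (np.float64(389.26078554769174), np.float64(288.6837643145763)) [318.65157069 267.00304746]
0.0945 (np.float64(375.51242282083035), np.float64(340.58206773039547)) [318.68057092 249.95682668]
0.0985 (np.float64(373.8305177433035), np.float64(346.9310433694757)) [318.68366213 248.13983034]
axis@mouth [ 0.54529782 -0.3032844   0.05400077] (np.float64(360.8560214489314), np.float64(395.9081004002122)) [318.70487805 235.66919613]
mouth wrist [ 0.549876   -0.30395775  0.054     ] scene [ 0.5449964  -0.30378337  0.054     ]
```

View pics/w4z.png

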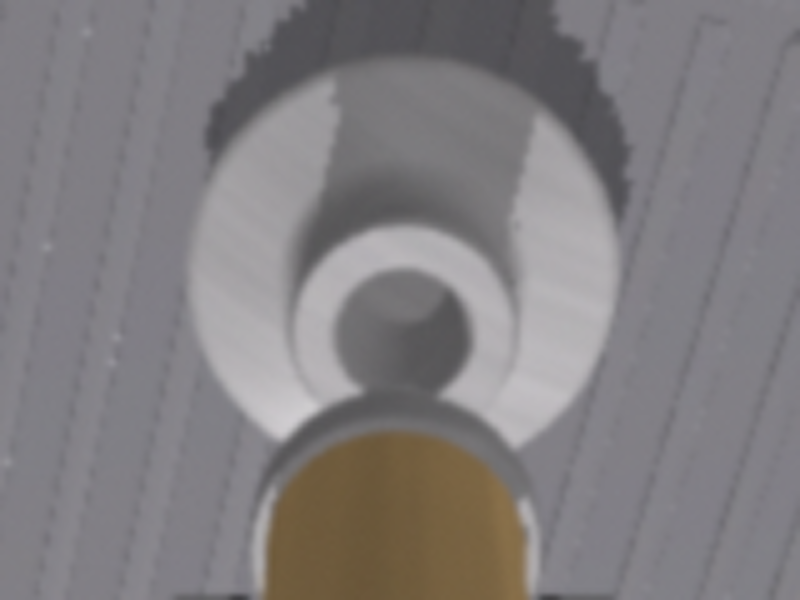

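```bash
python3 - <<'E'
from h import *
s=manip.state(); p=s['tool_pos']; R=np.array(s['eef_rot']); ay=R[:,1]
Z=lambda q:np.round([(q[0]-240+.4)*5,(q[1]-165+.4)*5],1)
for L in(.0505,.0625):
  c=[p+ay*L+.017*(np.cos(t)*R[:,0]+np.sin(t)*R[:,2]) for t in np.linspace(0,6.28,60)]
  q=np.array([Z(proj('wrist',x,s)) for x in c]); print(L,q.min(0),q.max(0))
for m in([.5468,-.304,.054],[.55,-.304,.054]):
  c=[np.array(m)+.0175*np.array([np.cos(t),np.sin(t),0]) for t in np.linspace(0,6.28,60)]
  q=np.array([Z(proj('wrist',x,s)) for x in c]); print(m,q.min(0),q.max(0))
  c=[np.array([m[0],m[1],.018])+.039*np.array([np.cos(t),np.sin(t),0]) for t in np.linspace(0,6.28,60)]
  q=np.array([Z(proj('wrist',x,s)) for x in c]); print(' disc',q.min(0),q.max(0))
a=cv2.imread('pics/t4.png')[180:290,380:520]; cv2.imwrite('pics/t4z.png',cv2.resize(a,None,fx=5,fy=5,interpolation=cv2.INTER_CUBIC))
E
```

```text
0.0505 [244.9 408.1] [545.6 686.8]
0.0625 [253.6 376.5] [537. 641.]
[0.5468, -0.304, 0.054] [292.  239.6] [512.7 451.7]
 disc [184.7  72.9] [620.  495.7]
[0.55, -0.304, 0.054] [296.7 220. ] [518.2 433.6]
 disc [188.6  54.7] [625.2 480.1]
```

View pics/t4z.png

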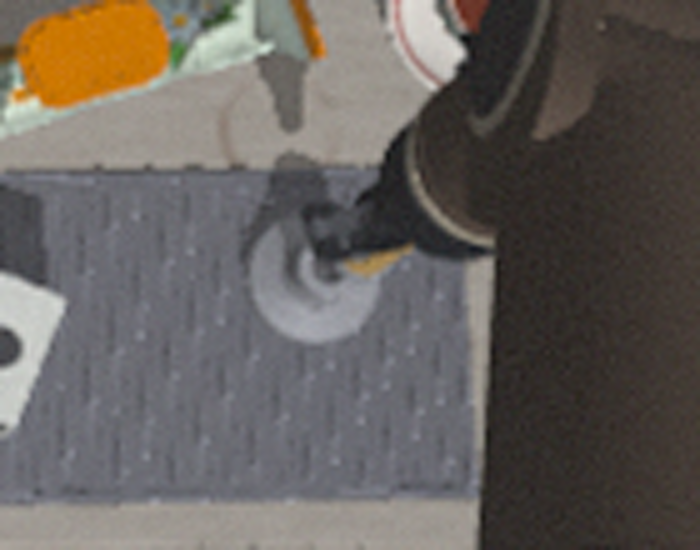

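```bash
python3 -m creep '[[[0.14,-0.02,-0.4,-0.0003,-0.0007,0,-1],[0,0,-0.4,0,0,0,-1],[0,0,0,0,0,0,-1],[0,0,0,0,0,0,-1]]]'; python3 - <<'E'
from h import *
s=manip.state(); print(s['tool_pos'],s['eef_rot']); snap('wrist','w5.png');snap('scene','s5.png')
b=cv2.imread('pics/s5.png')[130:250,380:540]; cv2.imwrite('pics/s5z.png',cv2.resize(b,None,fx=5,fy=5,interpolation=cv2.INTER_CUBIC))
a=cv2.imread('pics/w5.png')[165:285,240:400]; cv2.imwrite('pics/w5z.png',cv2.resize(a,None,fx=5,fy=5,interpolation=cv2.INTER_CUBIC))
E
```

```text
t: 6.68
tool_pos: [0.5492, -0.3035, 0.1617]
eef_rot: [[0.255, 0.002, 0.967], [-0.967, -0.0, 0.255], [0.001, -1.0, 0.002]]
wrist_force: [-1.0, -0.3, -1.5]
grip_width: 0.312
[ 0.54923872 -0.30350845  0.16166919] [[ 2.55362114e-01  1.93870890e-03  9.66843541e-01]
 [-9.66845192e-01 -2.65682229e-04  2.55363083e-01]
 [ 7.51947829e-04 -9.99998085e-01  1.80658621e-03]]
```

View pics/w5z.png

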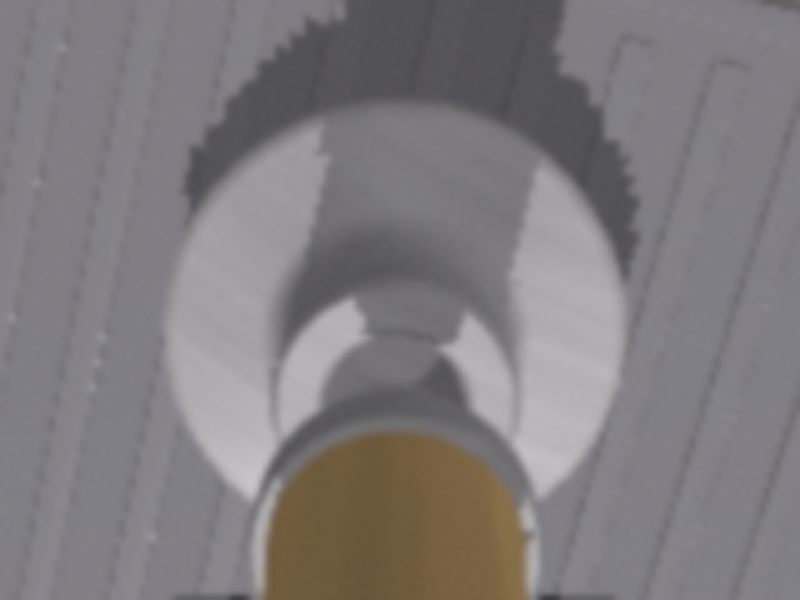

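View pics/s5z.png

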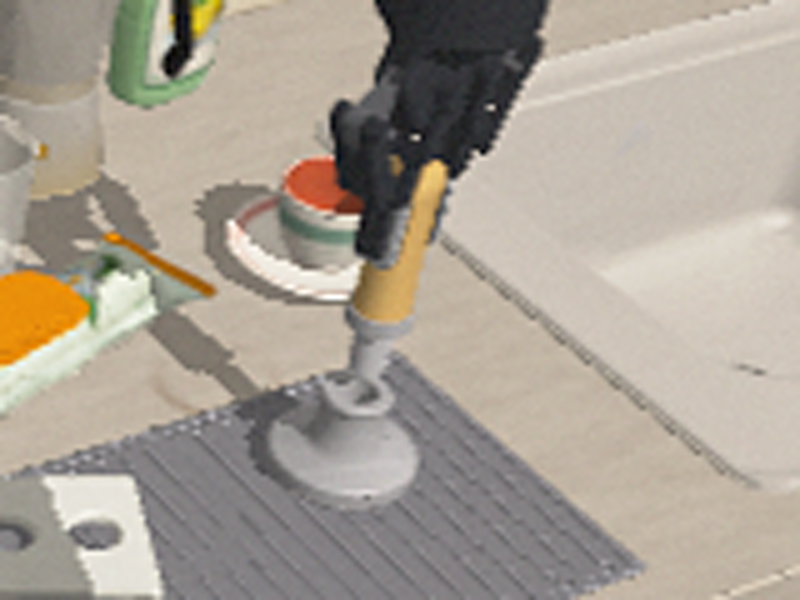

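```bash
python3 - <<'E'
from h import *
s=manip.state(); p=np.array(s['tool_pos']); R=np.array(s['eef_rot']); ay=R[:,1]
Z=lambda q:np.round([(q[0]-240+.4)*5,(q[1]-165+.4)*5],1)
S=lambda q:np.round([(q[0]-380+.4)*5,(q[1]-130+.4)*5],1)
def ext(f,n,c,r,s=None):
  q=np.array([f(proj(n,np.array(c)+r*np.array([np.cos(t),np.sin(t),0]),s)) for t in np.linspace(0,6.28,60)]); return q.min(0),q.max(0)
print('collar under',ext(Z,'wrist',p+ay*.0625,.017,s))
for x in(.547,.549,.551): print(x,'boss',ext(Z,'wrist',[x,-.3035,.054],.0175,s),'disc',ext(Z,'wrist',[x,-.3035,.018],.039,s), 'sc boss',ext(S,'scene',[x,-.3035,.054],.0175),'disc',ext(S,'scene',[x,-.3035,.018],.039))
print('collar under sc',ext(S,'scene',p+ay*.0625,.017),'tip',ext(S,'scene',p+ay*.0965,.009),'dome',ext(S,'scene',p-ay*.026,.014))
E
```

```text
collar under (array([253.5, 376.5]), array([537. , 641.2]))
0.547 boss (array([271.2, 295.6]), array([510.3, 522.9])) disc (array([157.9, 111.1]), array([624.8, 560.8])) sc boss (array([324.8, 373.2]), array([393.7, 415.1])) disc (array([270.1, 401.7]), array([420.6, 495.8]))
0.549 boss (array([274.4, 282.4]), array([514. , 510.8])) disc (array([160.5,  99. ]), array([628.3, 550.5])) sc boss (array([322.4, 371.1]), array([391.3, 412.9])) disc (array([267.9, 399.6]), array([418.2, 493.5]))
0.551 boss (array([277.7, 269.3]), array([517.8, 498.7])) disc (array([163.1,  86.8]), array([631.9, 540.2])) sc boss (array([320.1, 368.9]), array([388.9, 410.6])) disc (array([265.7, 397.5]), array([415.8, 491.2]))
collar under sc (array([341.1, 300.8]), array([409.9, 340.9])) tip (array([343.5, 363.4]), array([379.2, 384.8])) dome (array([385.2, 155. ]), array([445.1, 187. ]))
```

```bash
python3 - <<'E'
import cv2
b=cv2.imread('pics/s5.png')[150:235,420:480]; cv2.imwrite('pics/s5y.png',cv2.resize(b,None,fx=7,fy=7,interpolation=cv2.INTER_CUBIC))
E
```

```text
(no output)
```

View pics/s5y.png

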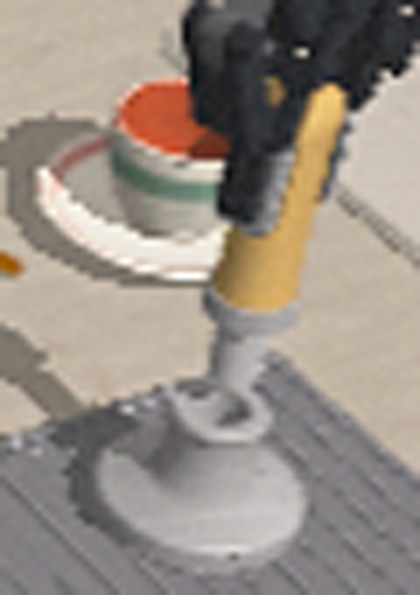

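```bash
python3 -m creep '[[[-0.02,0,-0.3,0,0.0003,0,-1],[0,0,-0.3,0,0,0,-1],[0,0,0,0,0,0,-1]]]'
```

```text
t: 7.03
tool_pos: [0.5488, -0.304, 0.1461]
eef_rot: [[0.255, 0.001, 0.967], [-0.967, -0.001, 0.255], [0.001, -1.0, 0.0]]
wrist_force: [-0.7, 0.1, -1.7]
grip_width: 0.309
```

```bash
python3 -m creep '[[[0,0,-0.2,0,0,0,-1],[0,0,-0.2,0,0,0,-1],[0,0,0,0,0,0,-1]]]'; python3 - <<'E'
from h import *
snap('wrist','w6.png');snap('scene','s6.png')
b=cv2.imread('pics/s6.png')[150:235,420:480]; b=cv2.resize(b,None,fx=7,fy=7,interpolation=cv2.INTER_CUBIC)
a=cv2.imread('pics/w6.png')[165:285,260:380]; a=cv2.resize(a,(360,595*360//600),interpolation=cv2.INTER_CUBIC); 
o=np.zeros((595,780,3),np.uint8); o[:,:420]=b; o[:a.shape[0],420:]=a; cv2.imwrite('pics/c6.png',o)
E
```

```text
t: 7.28
tool_pos: [0.5493, -0.3035, 0.1348]
eef_rot: [[0.255, 0.002, 0.967], [-0.967, -0.0, 0.255], [0.001, -1.0, 0.001]]
wrist_force: [0.7, 0.4, -1.4]
grip_width: 0.31
```

View pics/c6.png

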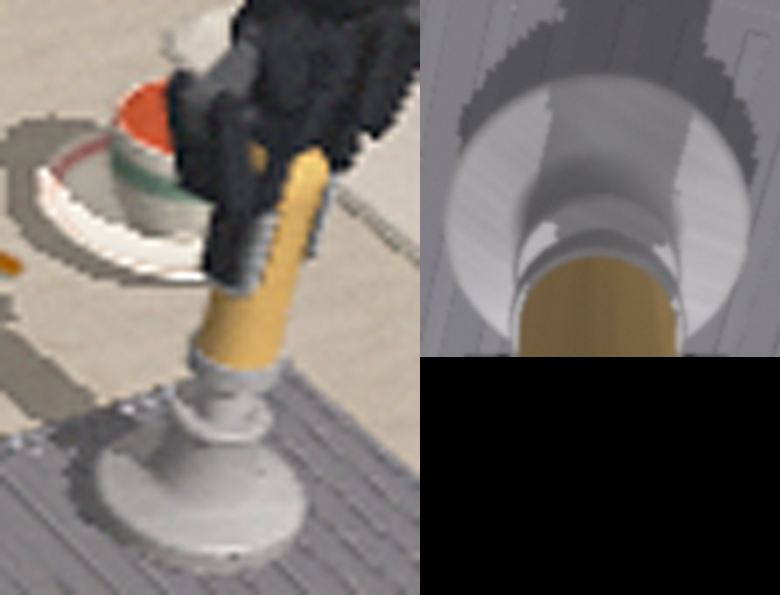

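```bash
python3 -m creep '[[[0,0,-0.12,0,0,0,-1],[0,0,-0.12,0,0,0,-1]]]';python3 -m creep '[[[0,0,-0.08,0,0,0,-1],[0,0,0,0,0,0,-1]]]'
```

```text
t: 7.55
tool_pos: [0.5499, -0.3036, 0.1302]
eef_rot: [[0.255, 0.003, 0.967], [-0.967, -0.001, 0.255], [0.002, -1.0, 0.003]]
wrist_force: [0.1, 1.3, -1.3]
grip_width: 0.311
t: 7.72
tool_pos: [0.5497, -0.3034, 0.1275]
eef_rot: [[0.255, 0.002, 0.967], [-0.967, -0.001, 0.255], [0.001, -1.0, 0.002]]
wrist_force: [0.4, 0.7, -2.2]
grip_width: 0.307
```

```bash
for i in 1; do python3 -m creep '[[[0,0,-0.06,0,0,0,-1]]]' | grep -E 'pos|force'; python3 -m creep '[[[0,0,-0.06,0,0,0,-1]]]' | grep -E 'pos|force';  done
```

```text
tool_pos: [0.5498, -0.3034, 0.1262]
wrist_force: [-0.0, 2.0, -0.5]
tool_pos: [0.5498, -0.3033, 0.1246]
wrist_force: [0.3, 1.4, -0.7]
```

```bash
python3 -m creep '[[[0,0,-0.06,0,0,0,-1]]]' | grep -E 'pos|force'
```

```text
tool_pos: [0.5499, -0.3033, 0.1233]
wrist_force: [-0.7, 2.2, 7.1]
```

```bash
python3 -m creep '[[[0,0,-0.06,0,0,0,-1]]]' | grep -E 'pos|force'
```

```text
tool_pos: [0.5501, -0.3032, 0.1227]
wrist_force: [-4.7, 2.8, 15.1]
```

```bash
python3 -m creep '[[[-0.03,0,-0.035,0,0,0,-1]]]' | grep -E 'pos|force'
```

```text
tool_pos: [0.5498, -0.3033, 0.1227]
wrist_force: [-1.4, 1.0, 4.0]
```

```bash
python3 -m creep '[[[0,0,-0.07,0,0,0,-1]]]' | grep -E 'pos|force'
```

```text
tool_pos: [0.5501, -0.3032, 0.1226]
wrist_force: [-6.7, 4.6, 16.9]
```

```bash
python3 -m creep '[[[0,0,-0.07,0,0,0,-1]]]' | grep -E 'pos|force'
```

```text
tool_pos: [0.5501, -0.3031, 0.1225]
wrist_force: [-6.4, 4.1, 15.5]
```

```bash
python3 -m creep '[[[-0.015,0.01,-0.08,0,0,0,-1]]]' | grep -E 'pos|force'
```

```text
tool_pos: [0.55, -0.303, 0.1225]
wrist_force: [-4.9, 3.5, 15.5]
```

```bash
python3 -m creep '[[[-0.015,0.01,-0.08,0,0,0,-1]]]' | grep -E 'pos|force'
```

```text
tool_pos: [0.55, -0.303, 0.1226]
wrist_force: [-3.8, 2.4, 14.0]
```

```bash
python3 -m creep '[[[-0.015,0.01,-0.1,0,0,0,-1]]]' | grep -E 'pos|force|rot'
```

```text
tool_pos: [0.55, -0.3029, 0.1225]
eef_rot: [[0.254, 0.008, 0.967], [-0.967, -0.005, 0.254], [0.007, -1.0, 0.007]]
wrist_force: [-6.9, 3.3, 20.0]
```

```bash
python3 -m creep '[[[-0.015,0.01,-0.105,0,0,0,-1]]]' | grep -E 'pos|force|rot'
```

```text
tool_pos: [0.5499, -0.3029, 0.1224]
eef_rot: [[0.254, 0.009, 0.967], [-0.967, -0.007, 0.254], [0.009, -1.0, 0.008]]
wrist_force: [-6.7, 3.1, 19.9]
```

```bash
python3 -m creep '[[[-0.02,0.012,-0.112,0,0,0,-1],[-0.02,0.012,-0.112,0,0,0,-1]]]' | grep -E 'pos|force|rot'
```

```text
tool_pos: [0.5498, -0.3027, 0.1224]
eef_rot: [[0.253, 0.012, 0.967], [-0.967, -0.009, 0.253], [0.012, -1.0, 0.01]]
wrist_force: [-6.0, 4.2, 19.4]
```

```bash
python3 -m creep '[[[-0.02,0.012,-0.112,0,0,0,-1],[-0.02,0.012,-0.112,0,0,0,-1],[-0.02,0.012,-0.112,0,0,0,-1]]]' | grep -E 'pos|force|rot'
```

```text
tool_pos: [0.5495, -0.3024, 0.1224]
eef_rot: [[0.252, 0.017, 0.968], [-0.968, -0.013, 0.252], [0.017, -1.0, 0.013]]
wrist_force: [-5.9, 3.2, 19.3]
```

```bash
python3 -m creep '[[[0,0,-0.1,0.001,0.0013,0,-1]]]' | grep -E 'pos|force|rot'
```

```text
tool_pos: [0.5497, -0.3027, 0.1224]
eef_rot: [[0.252, 0.01, 0.968], [-0.968, -0.009, 0.252], [0.011, -1.0, 0.007]]
wrist_force: [-4.5, 2.2, 12.6]
```

```bash
python3 -m creep '[[[0,0,-0.115,0.0013,0.0016,0,-1]]]' | grep -E 'pos|force|rot'
```

```text
tool_pos: [0.5503, -0.3032, 0.1223]
eef_rot: [[0.252, 0.002, 0.968], [-0.968, -0.002, 0.252], [0.003, -1.0, 0.001]]
wrist_force: [-5.3, 2.2, 17.7]
```

```bash
python3 -m creep '[[[0,0,-0.11,0.0004,0.0004,0,-1]]]' | grep -E 'pos|force|rot'
```

```text
tool_pos: [0.5507, -0.3034, 0.1222]
eef_rot: [[0.252, -0.0, 0.968], [-0.968, -0.0, 0.252], [0.0, -1.0, -0.0]]
wrist_force: [-7.5, 5.6, 20.8]
```

```bash
python3 -m creep '[[[-0.01,0.005,-0.115,0.0004,0.0006,0,-1]]]' | grep -E 'pos|force|rot'
```

```text
tool_pos: [0.5508, -0.3035, 0.1222]
eef_rot: [[0.251, -0.003, 0.968], [-0.968, 0.001, 0.251], [-0.002, -1.0, -0.003]]
wrist_force: [-6.6, 3.9, 21.8]
```

```bash
python3 -m creep '[[[-0.01,0.005,-0.12,0.0004,0.0006,0,-1]]]' | grep -E 'pos|force|rot'
```

```text
tool_pos: [0.5509, -0.3036, 0.1222]
eef_rot: [[0.251, -0.006, 0.968], [-0.968, 0.002, 0.251], [-0.003, -1.0, -0.005]]
wrist_force: [-7.0, 4.0, 21.6]
```

```bash
python3 -m creep '[[[-0.01,0.005,-0.115,0,0,0,-1],[-0.01,0.005,-0.115,0,0,0,-1]]]' | grep -E 'pos|force|rot'
```

```text
tool_pos: [0.551, -0.3034, 0.1222]
eef_rot: [[0.251, -0.004, 0.968], [-0.968, 0.0, 0.251], [-0.001, -1.0, -0.004]]
wrist_force: [-8.2, 4.6, 20.0]
```

```bash
python3 -m creep '[[[0,0,0,0,0,0,-1]]]' | grep -E 'pos|force|rot'; python3 -m creep '[[[0,0,0.08,0,0,0,-1],[0,0,0.08,0,0,0,-1]]]' | grep -E 'pos|force|rot'
```

```text
tool_pos: [0.5505, -0.3035, 0.1228]
eef_rot: [[0.251, -0.004, 0.968], [-0.968, -0.0, 0.251], [-0.001, -1.0, -0.004]]
wrist_force: [-0.2, 0.3, -8.0]
tool_pos: [0.549, -0.3035, 0.1255]
eef_rot: [[0.251, -0.007, 0.968], [-0.968, 0.0, 0.251], [-0.002, -1.0, -0.007]]
wrist_force: [0.9, 0.3, -8.5]
```

```bash
python3 -m creep '[[[0,0,0.2,-0.0002,-0.0008,0,-1],[0,0,0.4,0,0,0,-1],[0,0,0.4,0,0,0,-1],[0,0,0,0,0,0,-1]]]' | grep -E 'pos|force|rot'; python3 - <<'E'
from h import *
snap('wrist','w7.png');snap('scene','s7.png')
b=cv2.imread('pics/s7.png')[130:235,420:480]; b=cv2.resize(b,(340,595),interpolation=cv2.INTER_CUBIC)
a=cv2.imread('pics/w7.png'); a=cv2.resize(a,(440,330)); 
o=np.zeros((595,780,3),np.uint8); o[:,:340]=b; o[:330,340:]=a; cv2.imwrite('pics/c7.png',o)
E
```

```text
tool_pos: [0.547, -0.3035, 0.1497]
eef_rot: [[0.25, -0.007, 0.968], [-0.968, 0.001, 0.25], [-0.003, -1.0, -0.006]]
wrist_force: [0.4, -0.3, -6.8]
```

View pics/c7.png

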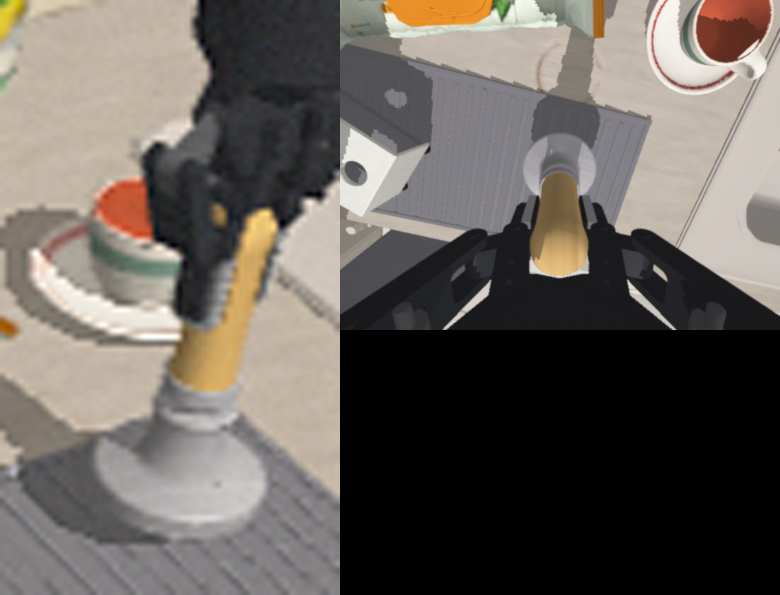

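```bash
python3 -m creep '[[[0,0,0.6,-0.0002,-0.001,0,-1],[0,0,0.9,0,0,0,-1],[0,0,0.9,0,0,0,-1],[0,0,0.9,0,0,0,-1],[0,0,0.6,0,0,0,-1],[0.1,0.5,0,0,0,0,-1],[0.1,0.8,0,0,0,0,-1],[0.1,0.8,0,0,0,0,-1]]]' | grep -E 'pos|force|rot'; python3 -m creep '[[[0.1,0.8,0.03,0,0,0,-1],[0,0.8,0.03,0,0,0,-1],[0,0.8,0.03,0,0,0,-1],[0,0.8,0.03,0,0,0,-1]]]' | grep -E 'pos|force|rot'
```

```text
tool_pos: [0.5502, -0.254, 0.2538]
eef_rot: [[0.242, -0.002, 0.97], [-0.97, -0.002, 0.242], [0.002, -1.0, -0.003]]
wrist_force: [-0.5, 0.1, -7.4]
tool_pos: [0.552, -0.1687, 0.2585]
eef_rot: [[0.242, -0.001, 0.97], [-0.97, -0.002, 0.242], [0.002, -1.0, -0.001]]
wrist_force: [0.4, -0.1, -8.6]
```

```bash
python3 -m creep '[[[0.05,0.8,0,0,0,0,-1],[0.05,0.8,0,0,0,0,-1],[0.05,0.8,0,0,0,0,-1],[0,0.8,0,0,0,0,-1],[0,0.8,0,0,0,0,-1],[0,0.8,0,0,0,0,-1],[0,0.8,0,0,0,0,-1],[0,0.8,0,0,0,0,-1]]]' | grep -E 'pos|force|rot'; python3 -m creep '[[[0,0.8,0,0,0,0,-1],[0,0.8,0,0,0,0,-1],[0,0.8,0,0,0,0,-1],[0,0.8,0,0,0,0,-1],[0,0.8,0,0,0,0,-1],[0,0.8,0,0,0,0,-1]]]' | grep -E 'pos|force|rot'
```

```text
tool_pos: [0.552, 0.0042, 0.2613]
eef_rot: [[0.245, 0.0, 0.969], [-0.969, -0.002, 0.245], [0.002, -1.0, -0.0]]
wrist_force: [-0.4, 0.1, -8.4]
tool_pos: [0.5481, 0.1331, 0.2634]
eef_rot: [[0.248, 0.001, 0.969], [-0.969, -0.002, 0.248], [0.003, -1.0, 0.001]]
wrist_force: [-0.3, -0.1, -8.0]
```

```bash
python3 -m creep '[[[0,0.8,0,0,0,0,-1],[0,0.8,0,0,0,0,-1],[0,0.8,-0.1,0,0,0,-1],[0,0.5,-0.5,0,0,0,-1],[0,0.1,-0.8,0,0,0,-1],[0,0,-0.8,0,0,0,-1],[0,0,-0.8,0,0,0,-1],[0,0,0,0,0,0,-1]]]' | grep -E 'pos|force|rot'; python3 - <<'E'
from h import *
snap('wrist','w8.png');snap('scene','s8.png')
b=cv2.imread('pics/s8.png')[150:350,120:400]; cv2.imwrite('pics/s8z.png',cv2.resize(b,None,fx=2.8,fy=2.8,interpolation=cv2.INTER_CUBIC))
E
```

```text
tool_pos: [0.542, 0.2238, 0.1906]
eef_rot: [[0.26, 0.006, 0.966], [-0.966, 0.004, 0.26], [-0.003, -1.0, 0.007]]
wrist_force: [-2.4, -1.0, -8.6]
```

View pics/s8z.png

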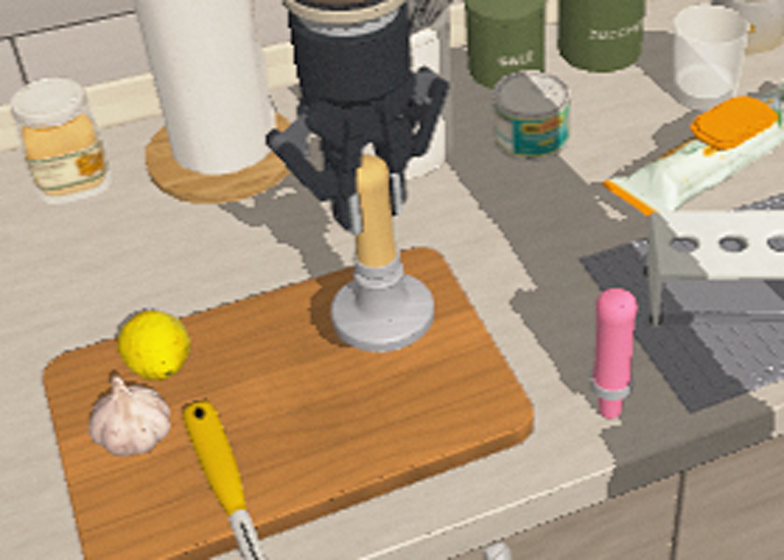

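View pics/w8.png

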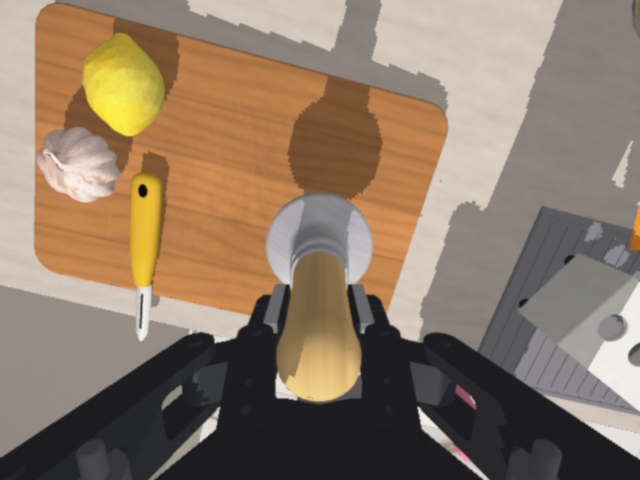

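```bash
python3 -m creep '[[[0,0,-0.6,-0.0003,0.0008,0,-1],[0,0,-0.6,0,0,0,-1],[0,0,-0.2,-0.0003,0.0008,0,-1],[0,0,0,0,0,0,-1]]]' | grep -E 'pos|force|rot'
```

```text
tool_pos: [0.5469, 0.2252, 0.1625]
eef_rot: [[0.257, 0.008, 0.966], [-0.966, 0.005, 0.257], [-0.003, -1.0, 0.009]]
wrist_force: [-0.4, 0.3, -7.1]
```

```bash
python3 -m creep '[[[0,0,-0.3,-0.0008,0.0018,0,-1],[0,0,-0.3,0,0,0,-1],[0,0,-0.1,0,0,0,-1],[0,0,0,0,0,0,-1]]]' | grep -E 'pos|force|rot'
```

```text
tool_pos: [0.5485, 0.2253, 0.1452]
eef_rot: [[0.256, -0.002, 0.967], [-0.967, 0.0, 0.256], [-0.001, -1.0, -0.002]]
wrist_force: [0.3, -0.6, -7.5]
```

```bash
python3 -m creep '[[[0,0,-0.1,0,0,0,-1],[0,0,-0.04,0,0,0,-1]]]' | grep -E 'pos|force|rot'
```

```text
tool_pos: [0.5487, 0.2254, 0.1417]
eef_rot: [[0.256, -0.002, 0.967], [-0.967, 0.001, 0.256], [-0.001, -1.0, -0.002]]
wrist_force: [0.0, 0.1, -8.2]
```

```bash
python3 -m creep '[[[0,0,-0.06,0,0,0,-1]]]' | grep -E 'pos|force|rot'
```

```text
tool_pos: [0.5489, 0.2255, 0.1404]
eef_rot: [[0.256, -0.001, 0.967], [-0.967, 0.001, 0.256], [-0.001, -1.0, -0.001]]
wrist_force: [0.1, 0.3, -7.7]
```

```bash
python3 -m creep '[[[0,0,-0.05,0,0,0,-1]]]' | grep -E 'pos|force|rot'
```

```text
tool_pos: [0.5489, 0.2255, 0.1394]
eef_rot: [[0.256, -0.001, 0.967], [-0.967, 0.001, 0.256], [-0.001, -1.0, -0.001]]
wrist_force: [-3.8, -1.7, 5.8]
```

```bash
python3 -m creep '[[[0,0,0,0,0,0,-1]]]' | grep -E 'pos|force|rot'; python3 -m creep '[[[0,0,-0.01,0,0,0,-0.2],[0,0,0,0,0,0,0.2],[0,0,0,0,0,0,0.5],[0,0,0,0,0,0,1],[0,0,0,0,0,0,1],[0,0,0,0,0,0,1]]]'; python3 - <<'E'
from h import *
snap('wrist','w9.png')
E
```

```text
tool_pos: [0.549, 0.2256, 0.1398]
eef_rot: [[0.256, -0.001, 0.967], [-0.967, 0.001, 0.256], [-0.001, -1.0, -0.0]]
wrist_force: [0.8, -0.2, -8.1]
t: 14.83
tool_pos: [0.5525, 0.2279, 0.1442]
eef_rot: [[0.256, 0.009, 0.967], [-0.967, 0.005, 0.256], [-0.003, -1.0, 0.01]]
wrist_force: [-0.2, -1.4, 0.4]
grip_width: 1.001
```

View pics/w9.png

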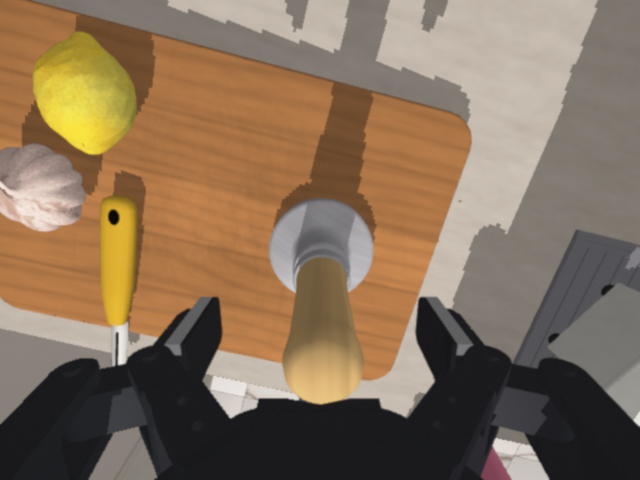

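```bash
python3 -m creep '[[[-0.1,-0.05,0.4,0,0,0,1],[0,0,0.8,0,0,0,1],[0,0,1,0,0,0,1],[0,0,1,0,0,0,1],[0,0,1,0,0,0,1],[0,0,0.6,0,0,0,1],[0,0,0,0,0,0,1],[0,0,0,0,0,0,1]]]'; python3 - <<'E'
from h import *
s=manip.state()
snap('wrist','wa.png');snap('scene','sa.png')
b=cv2.imread('pics/sa.png')[150:350,120:400]; cv2.imwrite('pics/saz.png',cv2.resize(b,None,fx=2.8,fy=2.8,interpolation=cv2.INTER_CUBIC))
E
```

```text
t: 15.55
tool_pos: [0.5469, 0.226, 0.2734]
eef_rot: [[0.257, 0.008, 0.966], [-0.966, 0.005, 0.257], [-0.003, -1.0, 0.009]]
wrist_force: [1.0, 0.3, -0.0]
grip_width: 0.999
```

View pics/saz.png

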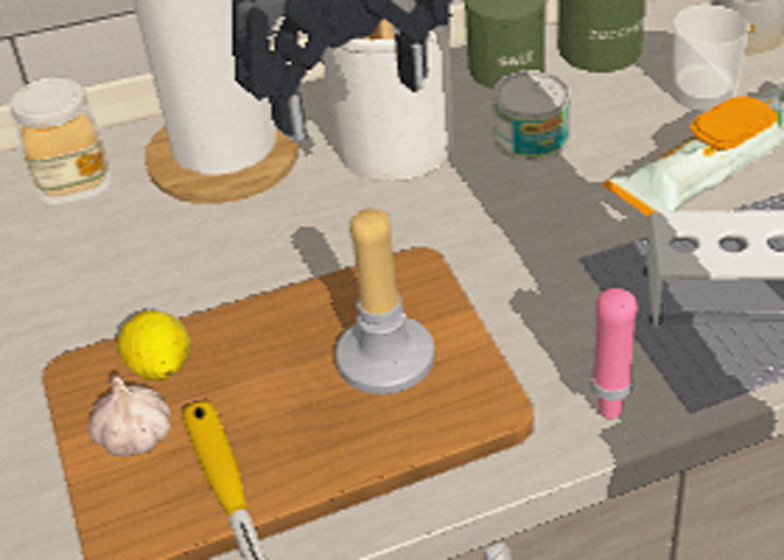

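View pics/wa.png

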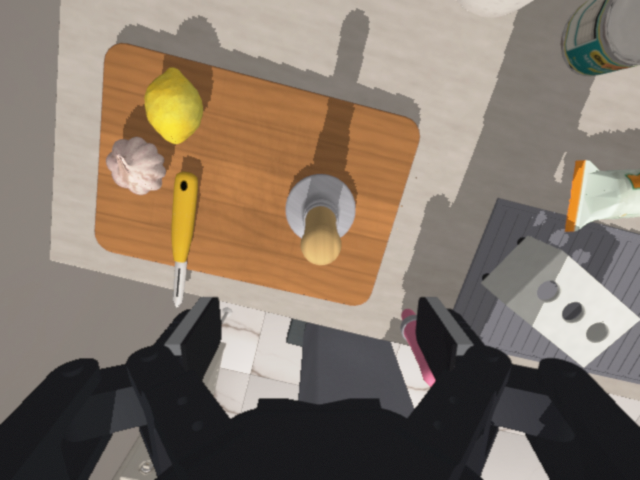

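```bash
python3 -c "
from plant import job_done
print(job_done())"
```

```text
the job is handed in; nothing more can be done
None
```

The pounder is assembled and standing upright on the free part of the chopping board, and I handed the job in at about 15.7 s.

- **Pressing home:** I took the wooden handle from the stand and put the shank into the socket. I pressed with wrist readings of about 20 to 22 N, which is roughly 22 to 23 N on the taper once the handle's weight is added. The push came in short repeats rather than one hold. The highest vertical reading I saw was 21.8 N, with 6 to 8 N of sideways force alongside it, but I only had readings at the end of each move.
- **Carrying:** After the press, the wrist force rose to about 8 N, which matches the weight of the whole pounder. The head stayed on for the whole carry.
- **Setting down:** The pounder touched the board with about 13 N. The arm then sprang back slightly, so the pounder was hanging about 0.4 mm up when the fingers opened. It settled without tipping.
- **Final pictures:** They show the pounder upright and wholly on the board, at about x 0.55, y 0.225. The lemon, garlic and peeler look undisturbed, and the gripper is clear of the pounder.
- **Disagreement:** The cameras differed by about 4 mm on where the socket mouth was. I split the difference, and the shank went in without resistance.

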